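# Prove the bench-clamped drill dead, then hold its sanding table at the preset angle

## Task

The cordless drill clamped in the bench stand as a disc sander has its battery pack off: before you move the sanding table, squeeze the drill's trigger fully for a moment and let it out again, to prove it dead. Then take the loose tilting table by its front pull bar, swing it up until its pointer lines up with the preset index finger on the quadrant, and finish holding it still there so that I can tighten the lock knob. Do not shift the index finger or push the other things on the bench about.

Things in the scene. Friction and masses are not known exactly. Their poses are not given: they have to be found in the camera images.
- grip (a point): Point in the fixed, level pistol grip of the clamped drill, at its trigger. Axes: +y along the drill from sanding disc to rear, +z up, -x along the grip, away from the motor housing (66 mm dia., at +x). Grip 40 mm deep (y), 32 mm high, its flat back 25 mm to +y. Trigger on the -y face: back to trigger 53 mm at rest, 43 mm squeezed. Grip's foot (56 mm high) 71 mm to -x. Pinch from above along y.
- trigger (a joint): Sprung black trigger, on a vertical pin at its end next to the motor housing, 35 mm from grip: 0 at rest, 0.30 rad fully squeezed (about 10 mm of travel at the point). Springs back by itself; 4 N starts it, about 11 N squeezes it fully.
- hinge (a point): Middle of the table's hinge line, fixed, 160 mm above the bench. Axes as grip: the hinge runs along x and the tilting sanding table extends to -y from it, away from the drill.
- bar (a point): Middle of the steel pull bar (12 mm thick, 120 mm long along x) on the tilting table's front edge, 169 mm out from the hinge, 5 mm below the table's top plane, 39 mm clear of its edge. Table: aluminium, 200 mm wide, 8 mm thick, 0.6 to 0.95 kg. Axes turn with it: -y outward along the table, +z square out of its top. Pinch along y, coming in along -z. At its lowest 71 mm above the bench.
- sanding_table (a joint): Tilt of the table: 0 at its bottom stop, where it hangs at the start (front edge 30 degrees below level), grows as its front is raised; 0.524 rad = level; upper stop 0.87. The lock is loose: the table falls back by its own weight when let go (about 4 N at the bar lifts it).
- mark (a point): Tip of the preset index finger: a black steel strip (52 x 12 mm, pointed) held by friction under a thumb nut on the graduated aluminium quadrant at the table's +x side; tip 108 mm out from the hinge line. Axes: -y outward along the finger. At the wanted angle they are parallel to those of bar, and the small steel pointer on the table's +x edge stands tip to tip with the finger.
- angle_mark (a joint): Angle of the index finger, counted exactly as sanding_table: the table is at the wanted angle when both read the same.
- battery: Drill's battery pack, 75 x 105 x 54 mm, loose on the bench; leave it. Origin at centre of its underside.
- offcut: Softwood offcut, 45 x 150 x 22 mm, lying loose on the stand's plywood base (18 mm high) below the grip; leave it. Origin at centre of its underside.
- disc_stack: Stack of spare sanding discs, 125 mm diameter, 15 mm high, loose; leave it. Origin at centre of its underside.
- bevel: Sliding bevel, wooden stock 130 x 20 x 24 mm with a 190 mm steel blade, loose, lying flat; leave it. Origin at centre of the stock's underside.
- spray_can: Spray can, 66 mm diameter, 190 mm high, standing loose; leave it. Origin at centre of its underside.
- screw_jar: Jar, 64 mm diameter, 85 mm high, standing loose; leave it. Origin at centre of its underside.

How it is judged:
On the way, in this order (a step that is already met when the one before it is completed fails the run):
1. the trigger is squeezed fully while the table still hangs low (value of joint trigger above 0.24 rad and value of joint sanding_table below 0.2 rad), for 0.2 s.
2. the trigger is let out again (value of joint trigger below 0.06 rad), for 0.2 s.
3. the table is swung up to the index finger and held there by its pull bar (angle between the z axis of bar and the z axis of mark, either way round below 0.06 rad and contact force between the fingers and sanding_table above 0.8 N and distance between the grasp point and bar below 0.08 m), for 0.5 s.
At the end, for the whole second after the job is handed in: The gripper is at the pull bar (grasp point within 80 mm of the bar's middle) and its fingers bear the table (more than 0.8 N on it), which stands still within 0.06 rad (3.4 degrees) of the index finger; the trigger is out; the index finger has not been shifted by more than 6 mm (all of step 3 and velocity of joint sanding_table between -0.05 and 0.05 rad/s and value of joint trigger below 0.06 rad and distance of mark from where it was at the start of the episode below 0.006 m); the arm keeps its last pose, push and grip.
It fails at once if the index finger is shifted by more than 6 mm (distance of mark from where it was at the start of the episode above 0.006 m).
It fails at once if a bystander on the bench is pushed more than 30 mm (distance of any of battery, offcut, disc_stack, bevel, spray_can, screw_jar from where it was at the start of the episode above 0.03 m).
It also fails if it takes over 45 s, if anything falls off the work surface, if the arm or the gripper's body presses on something with over 40 N, if the wrist force passes 120 N, or if a joint passes its speed limit or range.

## Robot

A 7-joint arm with a two-finger parallel gripper is mounted at the origin on the work surface. World frame = base frame: x ahead of the robot, y to its left, z up, the work surface at z = 0. Lengths are in m, angles in rad, forces in N, time in s.
With the tool pointing down it reaches from about 0.35 to 0.9 m from the base axis. Payload 8.1 kg.
Tool frame: the origin (TCP) lies midway between the tips of the shut fingers; the grasp point (between the pads) lies 19 mm behind it (manip.tcp_to_grasp is the distance from the TCP to the grasp point, in m); z points along the fingers, y is the line along which they close (so a half turn about z gives the same grasp; the last joint's range is limited). The gripper opens to 85 mm and grips with 20 to 120 N. Pads are 22 mm wide; open, the fingers measure 114 mm over their backs; the gripper's body (76 mm by 85 mm) begins 54 mm behind the grasp point. The pads swing forward as they close: fully open they stand 13 mm farther back than shut.
Start: joints at [-1.233, 0.434, 0.025, 1.573, -0.012, 1.134, -0.075], TCP at [0.267, 0.565, 0.231] pointing down, gripper open.
Joint ranges: [-2.62, 2.62], [-0.44, 2.09], [-1.27, 1.32], [0.08, 2.57], [-1.32, 4.46], [0.12, 2], [-2.74, 2.74]. Speed limits (rad/s): [2.22, 2.22, 3.01, 3.01, 3.14, 3.14, 3.14].

## Interface

Orientations are given as a rotation vector (axis times angle).
In Python, from cell import manip gives the robot as it stands.
- The arm moves only by the tool step_arm, never from a script. Its arguments are lists of equal length, an entry for each row: "delta_pos": the shift along the tool's x, y, z in m, a list of three; "dr": the turn, a rotation vector about the tool's x, y, z in rad, a list of three; "claw": the opening in per cent of the stroke, from 0 (shut) to 100 (fully open). A call has exactly 8 rows; each row is the pose to reach, as a shift and turn from the pose commanded when the call began, along the tool's axes at that moment; what a row does not reach only later rows make up. A row lasts 1/12 s, in which the tool goes at most 41.7 mm and 7.16 degrees, less where a joint would pass 70% of its speed; a pose out of reach is approached as far as the arm can. A call with a gripper value outside its range is refused whole. The fingers move at their own pace and stop on an object; the grip force is fixed at half the most. Time passes only in rows, so rows that repeat a pose let the fingers close, or fill a call up. It gives the time, the measured TCP pose, the force, the opening and the grip force at its end, in the units of the state.
- manip.observe(): the state, without advancing time (a new reading comes with each control period).
- manip.get_image(name): name is "scene" or "side" or "wrist"; returns a dict with "img" (480x640x3 uint8, red, green, blue), "fx", "fy", "cx", "cy" (pixels), "distortion" ([k1, k2, p1, p2, k3] as OpenCV has them; the pictures are not rectified), "origin" and "orientation" of the camera in the world; the wrist camera has in their place "tool_from_camera" (4x4, takes a point from camera to tool coordinates, whose origin is the TCP and whose axes are the flange's). Camera axes: x right, y down, z forward; pixel columns grow to the right and rows downward; lengths in m; the calibration is good to about 2 mm. A picture is of the moment at which its call begins: read the wrist's pose just before it. There is no depth.
- manip.close_job(): hands the job in; it is judged then, once.
The state is a dict: "time_s": time; "qpos": joint angles; "joint_velocities": joint speeds; "joint_torque": joint torques, N m; "position": TCP position; "orientation": TCP orientation; "wrist_force": force on the tool from outside, world axes, zero at the start; "wrist_torque": the same for the moment, N m; "width": finger opening in m; "grasp_force": force on a finger pad.
Only numpy, scipy, OpenCV 4.12 (cv2) and the standard library are available. Lean on these libraries where they do the work, as an engineer would, in place of code of your own. Each camera call takes 0.05 s, during which the arm holds its last target. There are 200 camera calls.

## Working session

There is one attempt and no reset: what is moved stays moved. The work goes in short steps, Python scripts to look and compute and a tool call to move; the robot and the scene stay as the last step left them, time stands still between calls to the robot, and variables do not carry over. Pictures are saved under pics/ and viewed, at most 10 in all, crops included, and the job is handed in when it is done.

Besides the shell and the picture viewer there is one more tool, called after "Request:" as name(argument=value, ...) on one line, values as JSON. step_arm: Moves the arm, as the interface text tells. Its arguments: {"type":"object","properties":{"delta_pos":{"type":"array","items":{"type":"array","items":{"type":"number"}}},"dr":{"type":"array","items":{"type":"array","items":{"type":"number"}}},"claw":{"type":"array","items":{"type":"number"}}},"required":["delta_pos","dr","claw"]}

```bash
mkdir -p pics; ls; python3 - <<'E'
from cell import manip
import cv2,json
s=manip.observe(); print({k:(v if not hasattr(v,'tolist') else v.tolist()) for k,v in s.items()}); print(manip.tcp_to_grasp)
for n in("scene","side","wrist"):
    d=manip.get_image(n); cv2.imwrite(f"pics/{n}0.png",d["img"][:,:,::-1])
    print(n,{k:v for k,v in d.items() if k!="img"})
E
```

```text
pics
{'time_s': 0.0, 'qpos': [-1.2325994405152783, 0.43523434700872404, 0.024981338800811773, 1.5740881343343553, -0.01160447141052891, 1.1339962672188448, -0.0751086983070517], 'joint_velocities': [0.001384627484285838, -0.0015237775455987327, -0.0010501490902198416, 0.00047648961295330364, -0.0006457728641478906, -0.0007871328183797554, -0.0015886924763837149], 'joint_torque': [6.853182640043087e-05, -67.04551219940186, 1.02482121437788, -31.62257194519043, 0.015531937242485583, 0.012196208699606359, 3.6203119861966115e-05], 'position': [0.2665032796178311, 0.5647793720052177, 0.2305224695112021], 'orientation': [-0.6868998977700678, -3.065368163844651, 0.0024623911872872586], 'wrist_force': [0.044008793819182136, 0.5261522589186929, 0.8607289607022734], 'wrist_torque': [-0.011033718015912129, 0.06295194945457287, -0.07453405529422574], 'grasp_force': 0.0, 'width': 0.08557154997657729}
0.0187
scene {'fx': 567.7020177216632, 'fy': 567.7020177216632, 'cx': 314.8964601394288, 'cy': 238.51324164904713, 'distortion': array([-0.14914083,  0.        ,  0.        ,  0.        ,  0.        
[... 301 characters left out ...]
  ,  0.        ]), 'origin': array([ 0.46113929, -0.85554707,  1.00950834]), 'orientation': array([-2.36084578,  0.16447276, -0.05464541])}
wrist {'fx': 409.89970849980944, 'fy': 409.89970849980944, 'cx': 316.28239613751504, 'cy': 241.90170718651453, 'distortion': array([-0.02286791,  0.        ,  0.        ,  0.        ,  0.        ]), 'tool_from_camera': array([[-1.77439453e-04, -9.65957412e-01, -2.58701077e-01,
         6.68536611e-02],
       [ 9.99999698e-01,  2.44303673e-05, -7.77105747e-04,
        -7.14633802e-04],
       [ 7.56971219e-04, -2.58701137e-01,  9.65957115e-01,
        -1.42048094e-01],
       [ 0.00000000e+00,  0.00000000e+00,  0.00000000e+00,
         1.00000000e+00]])}
```

View pics/scene0.png

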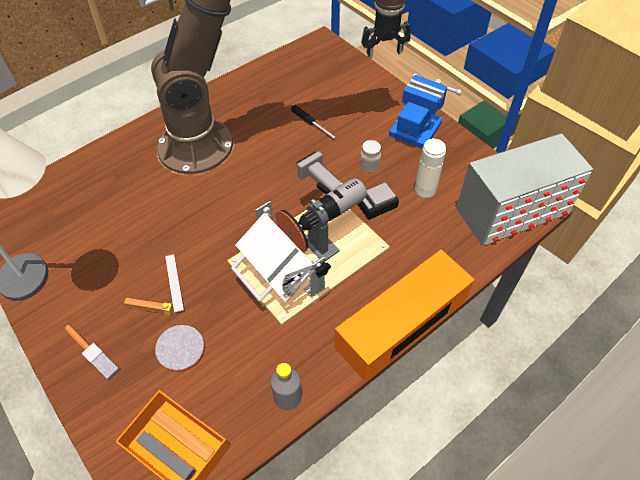

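View pics/side0.png

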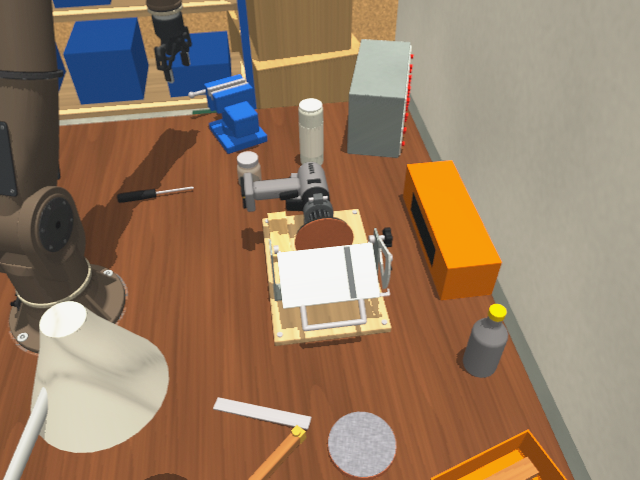

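The scene picture shows the bar at about (237,268)–(272,300) and the grip at about (322,175). The side picture shows the bar at (304,328)–(366,323) and the grip at (275,188). I'll enlarge both.

```bash
cat > h.py <<'E'
import numpy as np,cv2
from scipy.spatial.transform import Rotation as R
from cell import manip
def ray(d,uv,pose=None):
    K=np.array([[d["fx"],0,d["cx"]],[0,d["fy"],d["cy"]],[0,0,1]])
    p=cv2.undistortPoints(np.array([[uv]],float),K,d["distortion"])[0,0]
    v=np.array([p[0],p[1],1])
    if "origin" in d: o=np.array(d["origin"]);M=R.from_rotvec(d["orientation"]).as_matrix()
    else:
        T=d["tool_from_camera"];Rt=R.from_rotvec(pose[1]).as_matrix()
        M=Rt@T[:3,:3];o=np.array(pose[0])+Rt@T[:3,3]
    v=M@v; return o,v/np.linalg.norm(v)
def tri(*rays):
    A=sum(np.eye(3)-np.outer(v,v) for o,v in rays);b=sum((np.eye(3)-np.outer(v,v))@o for o,v in rays)
    p=np.linalg.solve(A,b);return p,[np.linalg.norm(np.cross(p-o,v)) for o,v in rays]
def onz(r,z): o,v=r; return o+v*(z-o[2])/v[2]
def proj(d,P,pose=None):
    K=np.array([[d["fx"],0,d["cx"]],[0,d["fy"],d["cy"]],[0,0,1]])
    if "origin" in d: o=np.array(d["origin"]);M=R.from_rotvec(d["orientation"]).as_matrix()
    else:
        T=d["tool_from_camera"];Rt=R.from_rotvec(pose[1]).as_matrix();M=Rt@T[:3,:3];o=np.array(pose[0])+Rt@T[:3,3]
    return cv2.projectPoints(((np.atleast_2d(P)-o)@M),np.zeros(3),np.zeros(3),K,d["distortion"])[0][:,0]
E
python3 - <<'E'
import cv2
a=cv2.imread("pics/scene0.png")[145:325,220:400]; b=cv2.imread("pics/side0.png")[155:345,235:405]
a=cv2.resize(a,(400*1,400)) if 0 else cv2.resize(a[:, :],None,fx=3.3,fy=3.3,interpolation=cv2.INTER_CUBIC)
b=cv2.resize(b,None,fx=3.1,fy=3.1,interpolation=cv2.INTER_CUBIC)
cv2.imwrite("pics/sceneZ.png",a);cv2.imwrite("pics/sideZ.png",b);print(a.shape,b.shape)
E
```

```text
(594, 594, 3) (589, 527, 3)
```

View pics/sceneZ.png

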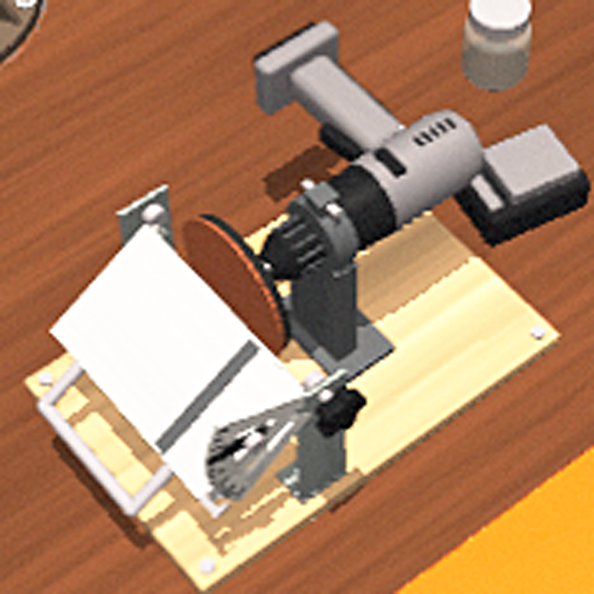

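View pics/sideZ.png

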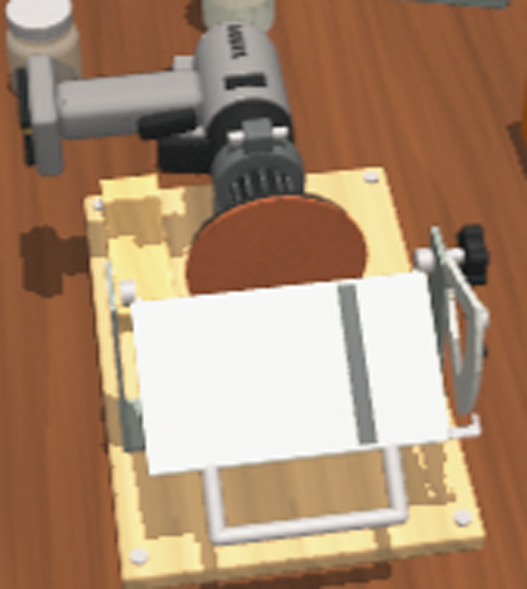

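The enlargements show the bar, grip and black trigger clearly. The pointer stands at side-zoom (478,430), and the finger on the quadrant is at scene-zoom (245,445). Next I triangulate.

```bash
python3 - <<'E'
from h import *
S=manip.get_image("scene");D=manip.get_image("side")
P={"barL":((42,406),(217,537)),"barR":((133,508),(404,516)),"backL":((150,228),(132,303)),"backR":((318,388),(425,273)),
"frontL":((52,330),(150,472)),"frontR":((216,515),(448,437)),"footA":((327,22),(28,57)),"footB":((262,82),(62,168)),
"gripBackAtHousing":((404,127),(190,72)),"gripFrontAtFoot":((296,90),(62,138)),"gripBackAtFoot":((336,58),(60,83)),"trig":((325,135),(140,125))}
for k,(a,b) in P.items():
    p,e=tri(ray(S,(220+(a[0]+.5)/3.3-.5,145+(a[1]+.5)/3.3-.5)),ray(D,(235+(b[0]+.5)/3.1-.5,155+(b[1]+.5)/3.1-.5)));print(k,p.round(4),np.round(e,4))
E
```

```text
barL [ 0.5153 -0.1851  0.0715] [0.0004 0.0004]
barR [ 0.6373 -0.1841  0.0722] [0.0016 0.0016]
backL [ 0.4771 -0.044   0.1493] [0.0011 0.0011]
backR [ 0.6772 -0.0348  0.1428] [0.0022 0.0022]
frontL [ 0.4764 -0.1455  0.0969] [0. 0.]
frontR [ 0.6805 -0.135   0.0786] [0.0044 0.0044]
footA [0.4207 0.1816 0.1873] [0.0003 0.0003]
footB [0.4319 0.1012 0.1608] [0.0119 0.0119]
gripBackAtHousing [0.539  0.1659 0.1717] [0.0001 0.0001]
gripFrontAtFoot [0.4386 0.1334 0.1492] [0.0016 0.0016]
gripBackAtFoot [0.442  0.1739 0.1662] [0.0002 0.0002]
trig [0.4982 0.1172 0.164 ] [0.0024 0.0024]
```

```bash
cat >> h.py <<'E'
def Rdown(psi,tilt=0):
    # tool y along fixture y, z down; tilt = turn about fixture x (rad)
    y=np.array([-np.sin(psi),np.cos(psi),0]);z=np.array([0,0,-1.]);M=np.c_[np.cross(y,z),y,z]
    fx=np.array([np.cos(psi),np.sin(psi),0]);return R.from_rotvec(fx*tilt).as_matrix()@M
def go(pos,M,cmd=None):
    s=manip.observe();p=np.array(s["position"]);r=R.from_rotvec(s["orientation"])
    if cmd is not None:p,r=np.array(cmd[0]),R.from_matrix(cmd[1])
    dp=r.inv().apply(np.array(pos)-p);dr=(r.inv()*R.from_matrix(M)).as_rotvec()
    print("t",s["time_s"],"dp",dp.round(4).tolist(),"dr",dr.round(4).tolist(),"F",np.round(s["wrist_force"],1),"w",round(s["width"],4))
E
python3 - <<'E'
from h import *
go([.49,.145,.29],Rdown(.03))
S=manip.get_image("scene");D=manip.get_image("side")
print(tri(ray(S,(433,145)),ray(D,(311,106))),tri(ray(S,(371,146)),ray(D,(248,159))))
E
```

```text
t 0.25 dp [-0.3813, -0.2846, -0.0588] dr [-0.0008, -0.0001, -0.4709] F [-0.1 -0.2 -0.3] w 0.0857
(array([0.60675847, 0.43847901, 0.19036912]), [np.float64(0.0037241136509959427), np.float64(0.003724113650995573)]) (array([0.42751886, 0.37818828, 0.08136312]), [np.float64(0.0032960490731293386), np.float64(0.0032960490731292215)])
```

Request:
step_arm(delta_pos=[[-0.381,-0.285,-0.06],[-0.381,-0.285,-0.06],[-0.381,-0.285,-0.06],[-0.381,-0.285,-0.06],[-0.381,-0.285,-0.06],[-0.381,-0.285,-0.06],[-0.381,-0.285,-0.06],[-0.381,-0.285,-0.06]], dr=[[0,0,-0.471],[0,0,-0.471],[0,0,-0.471],[0,0,-0.471],[0,0,-0.471],[0,0,-0.471],[0,0,-0.471],[0,0,-0.471]], claw=[100,100,100,100,100,100,100,100])

```text
time_s: 1.02
position: [0.4222, 0.2711, 0.2735]
orientation: [-0.047, 3.141, 0.001]
wrist_force: [1.6, 1.0, 0.3]
width: 0.0856
grasp_force: 0.0
```

```bash
python3 - <<'E'
from h import *
go([.49,.145,.29],Rdown(.03))
E
```

```text
t 1.0167 dp [-0.064, -0.1281, -0.0165] dr [0.0005, 0.0004, 0.0001] F [1.6 1.  0.3] w 0.0856
```

Request:
step_arm(delta_pos=[[-0.062,-0.118,-0.015],[-0.062,-0.118,-0.015],[-0.062,-0.118,-0.015],[-0.062,-0.118,-0.015],[-0.062,-0.118,-0.015],[-0.062,-0.118,-0.015],[-0.062,-0.118,-0.015],[-0.062,-0.118,-0.015]], dr=[[0,0,0],[0,0,0],[0,0,0],[0,0,0],[0,0,0],[0,0,0],[0,0,0],[0,0,0]], claw=[100,100,100,100,100,100,100,100])

```text
time_s: 1.68
position: [0.4864, 0.1585, 0.2878]
orientation: [0.051, -3.141, -0.001]
wrist_force: [0.2, 0.3, 0.1]
width: 0.0852
grasp_force: 0.0
```

```bash
python3 - <<'E'
from h import *
s=manip.observe();print(s["position"],s["orientation"])
d=manip.get_image("wrist");cv2.imwrite("pics/w1.png",d["img"][:,:,::-1])
E
```

```text
[0.48643251 0.15851954 0.28781935] [ 5.12722847e-02 -3.14062865e+00 -5.38508551e-04]
```

View pics/w1.png

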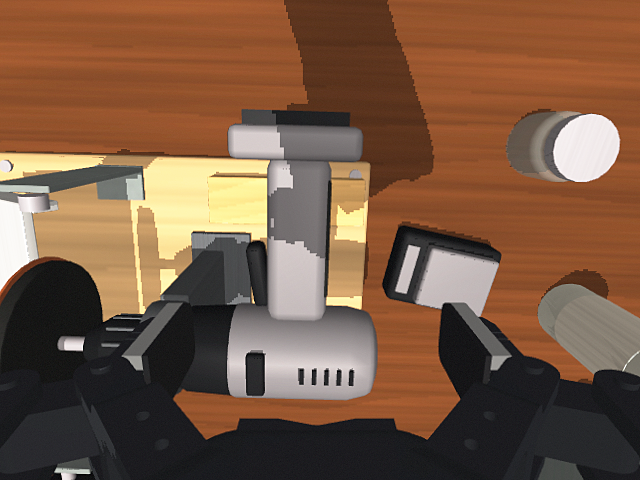

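The wrist view shows the grip at columns 268–329 and rows 160–318. The trigger is at (257,272), the foot at rows 124–160, and the grip runs square to the tool.

```bash
python3 - <<'E'
from h import *
d=manip.get_image("wrist");s=manip.observe();po=(s["position"],s["orientation"])
for n,uv,z in[("back",(329,240),.158),("front",(268,240),.165),("backfar",(330,170),.158),("trigout",(248,250),.155),("trigtop",(258,241),.158),("trighouse",(262,304),.158),("footin",(295,160),.18),("footout",(295,124),.18),("house-x",(300,318),.165),("houseR",(376,350),.17),("houseTopL",(232,350),.187)]:
    print(n,onz(ray(d,uv,po),z).round(4))
# check scale
a=onz(ray(d,(268,240),po),.165);b=onz(ray(d,(328,240),po),.165);print("width at .165",np.linalg.norm(a-b))
a=onz(ray(d,(229,140),po),.18);b=onz(ray(d,(362,140),po),.18);print("foot",a,b)
E
```

```text
back [0.4906 0.167  0.158 ]
front [0.4901 0.126  0.165 ]
backfar [0.4431 0.1658 0.158 ]
trigout [0.5004 0.1109 0.155 ]
trigtop [0.4929 0.1183 0.158 ]
trighouse [0.5395 0.121  0.158 ]
footin [0.436  0.1438 0.18  ]
footout [0.4152 0.1434 0.18  ]
house-x [0.5462 0.1486 0.165 ]
houseR [0.5668 0.2031 0.17  ]
houseTopL [0.5603 0.1048 0.187 ]
width at .165 0.04010045230485599
foot [0.42551158 0.10440726 0.18      ] [0.42300518 0.1832442  0.18      ]
```

Grip point is about (0.502, 0.142, 0.152); the back at y 0.167 and the trigger at 0.113 give the stated 53 mm.

```bash
python3 - <<'E'
from h import *
go([.501,.1455,.131],Rdown(.03))
E
```

```text
t 1.7833 dp [-0.0141, -0.0133, 0.1568] dr [0.0002, -0.0004, 0.0025] F [-0.2 -0.   0.9] w 0.0855
```

Request:
step_arm(delta_pos=[[-0.014,-0.0135,0.02],[-0.014,-0.0135,0.06],[-0.014,-0.0135,0.09],[-0.014,-0.0135,0.12],[-0.014,-0.0135,0.14],[-0.014,-0.0135,0.156],[-0.014,-0.0135,0.156],[-0.014,-0.0135,0.156]], dr=[[0,0,0],[0,0,0],[0,0,0],[0,0,0],[0,0,0],[0,0,0],[0,0,0],[0,0,0]], claw=[100,100,100,100,100,100,100,100])

```text
time_s: 2.45
position: [0.501, 0.1444, 0.1317]
orientation: [0.049, -3.14, 0.001]
wrist_force: [0.6, -0.8, 0.3]
width: 0.0856
grasp_force: 0.0
```

Request:
step_arm(delta_pos=[[0,0,0],[0,0,0],[0,0,0],[0,0,0],[0,0,0],[0,0,0],[0,0,0],[0,0,0]], dr=[[0,0,0],[0,0,0],[0,0,0],[0,0,0],[0,0,0],[0,0,0],[0,0,0],[0,0,0]], claw=[55,40,30,30,30,30,30,30])

```text
time_s: 3.12
position: [0.5022, 0.1456, 0.1341]
orientation: [-0.045, 3.139, 0.005]
wrist_force: [-4.2, 3.1, 14.6]
width: 0.0413
grasp_force: 60.7
```

Request:
step_arm(delta_pos=[[0,0,0],[0,0,0],[0,0,0],[0,0,0],[0,0,0],[0,0,0],[0,0,0],[0,0,0]], dr=[[0,0,0],[0,0,0],[0,0,0],[0,0,0],[0,0,0],[0,0,0],[0,0,0],[0,0,0]], claw=[30,30,30,30,100,100,100,100])

```text
time_s: 3.78
position: [0.5018, 0.1444, 0.1325]
orientation: [-0.048, 3.14, 0.001]
wrist_force: [-0.4, 0.4, -0.5]
width: 0.085
grasp_force: 0.0
```

```bash
python3 - <<'E'
from h import *
D=manip.get_image("side");go([.501,.1455,.29],Rdown(.03))
E
```

```text
t 3.8333 dp [0.0006, 0.0012, -0.1577] dr [0.0007, 0.0006, 0.0005] F [ 0.2 -0.1  0.8] w 0.0854
```

```bash
python3 - <<'E'
from h import *
go([.53,-.24,.26],Rdown(.03,.524))
E
```

```text
t 3.8333 dp [-0.0166, -0.3851, -0.1279] dr [-0.5233, 0.0004, 0.0007] F [ 0.2 -0.1  0.8] w 0.0854
```

Request:
step_arm(delta_pos=[[0,0,-0.04],[0,0,-0.08],[0,0,-0.12],[0,0,-0.16],[0,0,-0.19],[0,-0.04,-0.19],[0,-0.08,-0.19],[0,-0.12,-0.19]], dr=[[0,0,0],[0,0,0],[0,0,0],[0,0,0],[0,0,0],[0,0,0],[0,0,0],[0,0,0]], claw=[100,100,100,100,100,100,100,100])

```text
time_s: 4.5
position: [0.5053, 0.0235, 0.3229]
orientation: [-0.051, 3.139, 0.001]
wrist_force: [0.9, -1.7, -0.8]
width: 0.0852
grasp_force: 0.0
```

```bash
python3 - <<'E'
from h import *
go([.53,-.24,.26],Rdown(.03,.524))
E
```

```text
t 4.5 dp [-0.0159, -0.2642, 0.0627] dr [-0.5233, 0.0011, 0.0032] F [ 0.9 -1.7 -0.8] w 0.0852
```

Request:
step_arm(delta_pos=[[-0.016,-0.264,0.062],[-0.016,-0.264,0.062],[-0.016,-0.264,0.062],[-0.016,-0.264,0.062],[-0.016,-0.264,0.062],[-0.016,-0.264,0.062],[-0.016,-0.264,0.062],[-0.016,-0.264,0.062]], dr=[[-0.523,0,0],[-0.523,0,0],[-0.523,0,0],[-0.523,0,0],[-0.523,0,0],[-0.523,0,0],[-0.523,0,0],[-0.523,0,0]], claw=[47,47,47,47,47,47,47,47])

```text
time_s: 5.17
position: [0.5272, -0.2476, 0.2565]
orientation: [0.03, -3.026, -0.805]
wrist_force: [-2.8, 0.4, -1.2]
width: 0.0406
grasp_force: 0.0
```

```bash
python3 - <<'E'
from h import *
go([.53,-.24,.26],Rdown(.03,.524));s=manip.observe();print(s["position"],s["orientation"])
d=manip.get_image("wrist");cv2.imwrite("pics/w2.png",d["img"][:,:,::-1])
E
```

```text
t 5.1667 dp [-0.0029, 0.0083, 0.0007] dr [-0.004, 0.0004, -0.01] F [-2.8  0.4 -1.2] w 0.0406
[ 0.52723482 -0.24760915  0.2565264 ] [ 0.0301244  -3.02627328 -0.80495471]
```

View pics/w2.png

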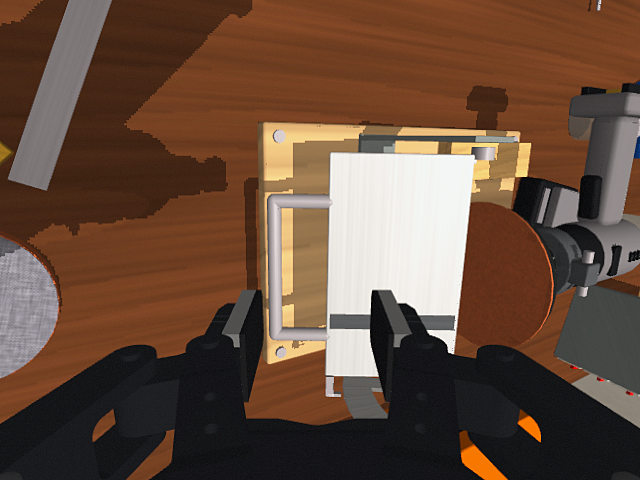

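The wrist view shows the bar along column 275, rows 196–338, clear of the table edge (column 328). The fingers hide the quadrant, so I refine the bar here and overlay candidate finger angles on the first scene picture.

```bash
python3 - <<'E'
from h import *
s=manip.observe();po=(s["position"],s["orientation"]);d=manip.get_image("wrist")
a=onz(ray(d,(275,198),po),.0735);b=onz(ray(d,(276,336),po),.0735);print("bar",a.round(4),b.round(4),((a+b)/2).round(4),np.linalg.norm(a-b),np.arctan2(*(b-a)[[1,0]]))
psi=.03;X=np.array([np.cos(psi),np.sin(psi),0]);Y=np.array([-np.sin(psi),np.cos(psi),0]);Z=np.array([0,0,1.])
m=(a+b)/2;m[2]=.0712
h=m+.1439*Y;h[2]=.160;print("hinge",h)
S=manip.get_image("scene");im=cv2.imread("pics/scene0.png");k=14;x0,y0=278,252
z=cv2.resize(im[y0:y0+42,x0:x0+55],None,fx=k,fy=k,interpolation=cv2.INTER_CUBIC)
for xo,c in((.112,(0,0,255)),):
  for t in range(0,56,5):
    e=np.radians(t-30);
    for r in(.108,.16):
        p=h+xo*X+r*(-np.cos(e)*Y+np.sin(e)*Z);u=proj(S,p)[0]
        q=(int((u[0]-x0+.5)*k),int((u[1]-y0+.5)*k));cv2.circle(z,q,3,c if r<.11 else (255,0,0),-1)
        if r<.11 or t%10==0:cv2.putText(z,str(t),q,0,.4,c,1)
cv2.imwrite("pics/q.png",z);print(z.shape)
E
```

```text
bar [ 0.5109 -0.1794  0.0735] [ 0.6351 -0.1793  0.0735] [ 0.573  -0.1793  0.0735] 0.1242140223359521 0.0004032326837394361
hinge [ 0.56870647 -0.03549882  0.16      ]
(588, 770, 3)
```

View pics/q.png

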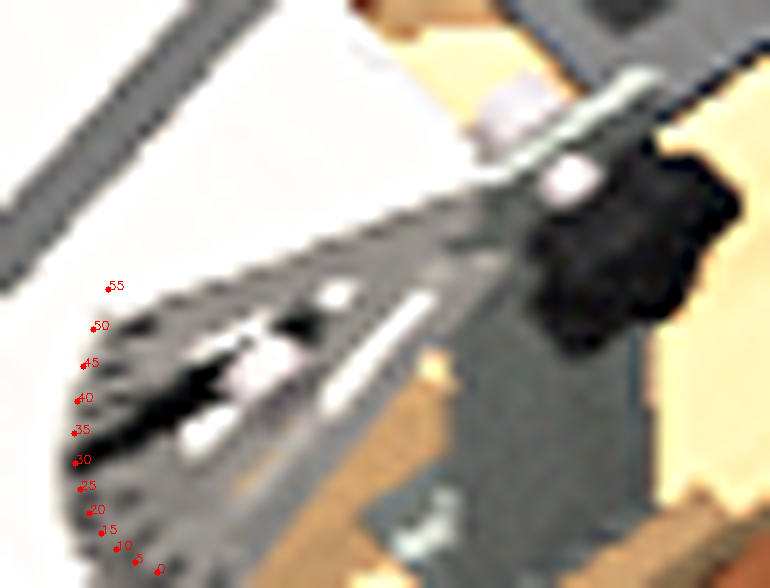

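The predicted arc fits the quadrant rim, and the finger tip reads about 31° (0.54 rad), so nearly level. Bar middle is about (0.574, -0.182, 0.0715). Going to it now.

```bash
python3 - <<'E'
from h import *
M=Rdown(.02,.524);b=np.array([.574,-.182,.0715]);z=M[:,2]
go(b-.07*z,M);go(b+.017*z,M)
E
```

```text
t 5.3167 dp [-0.0461, -0.0456, 0.1208] dr [-0.0001, -0.0052, 0.0079] F [-0.   1.   0.5] w 0.04
t 5.3167 dp [-0.0466, -0.0456, 0.2078] dr [-0.0001, -0.0052, 0.0079] F [-0.   1.   0.5] w 0.04
```

Request:
step_arm(delta_pos=[[-0.046,-0.0455,0],[-0.046,-0.0455,0.03],[-0.046,-0.0455,0.065],[-0.046,-0.0455,0.1],[-0.046,-0.0455,0.12],[-0.046,-0.0455,0.12],[-0.046,-0.0455,0.12],[-0.046,-0.0455,0.12]], dr=[[0,-0.005,0.008],[0,-0.005,0.008],[0,-0.005,0.008],[0,-0.005,0.008],[0,-0.005,0.008],[0,-0.005,0.008],[0,-0.005,0.008],[0,-0.005,0.008]], claw=[44,44,44,44,44,44,44,44])

```text
time_s: 5.98
position: [0.5755, -0.2176, 0.1355]
orientation: [0.034, -3.033, -0.809]
wrist_force: [-0.2, 0.3, 0.5]
width: 0.0375
grasp_force: 0.0
```

```bash
python3 - <<'E'
from h import *
M=Rdown(.02,.524);b=np.array([.574,-.182,.0715]);z=M[:,2]
go(b+.017*z,M);s=manip.observe();po=(s["position"],s["orientation"])
d=manip.get_image("wrist");cv2.imwrite("pics/w3.png",d["img"][:,:,::-1])
print(proj(d,[b,b+[.05,0,0],b-[.05,0,0]],po))
E
```

```text
t 5.9833 dp [0.001, -0.001, 0.0902] dr [-0.0024, 0.0017, 0.003] F [-0.2  0.3  0.5] w 0.0375
[[315.17557282 256.79134622]
 [313.50412077 339.36809859]
 [317.04732339 164.40676766]]
```

View pics/w3.png

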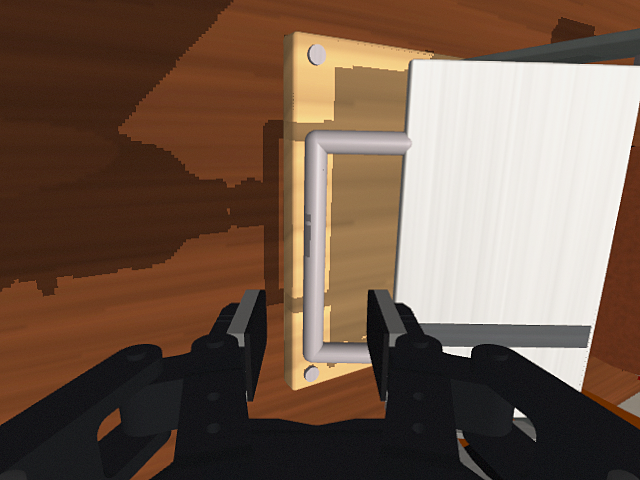

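The bar lies at columns 313–317, centred between the fingers and matching the prediction (315). Going in.

Request:
step_arm(delta_pos=[[0.001,-0.001,0.025],[0.001,-0.001,0.05],[0.001,-0.001,0.07],[0.001,-0.001,0.085],[0.001,-0.001,0.09],[0.001,-0.001,0.09],[0.001,-0.001,0.09],[0.001,-0.001,0.09]], dr=[[0,0,0],[0,0,0],[0,0,0],[0,0,0],[0,0,0],[0,0,0],[0,0,0],[0,0,0]], claw=[44,44,44,44,44,44,44,44])

```text
time_s: 6.7
position: [0.5734, -0.1751, 0.0563]
orientation: [0.031, -3.033, -0.809]
wrist_force: [-0.2, -0.7, -0.1]
width: 0.0375
grasp_force: 0.0
```

Request:
step_arm(delta_pos=[[0,0,0],[0,0,0],[0,0,0],[0,0,0],[0,0,0],[0,0,0],[0,0,0],[0,0,0]], dr=[[0,0,0],[0,0,0],[0,0,0],[0,0,0],[0,0,0],[0,0,0],[0,0,0],[0,0,0]], claw=[30,15,5,5,5,5,5,5])

```text
time_s: 7.37
position: [0.573, -0.1735, 0.0562]
orientation: [0.032, -3.031, -0.812]
wrist_force: [-0.4, 0.5, 8.0]
width: 0.0102
grasp_force: 58.6
```

```bash
python3 - <<'E'
from h import *
s=manip.observe();p=np.array(s["position"]);r=R.from_rotvec(s["orientation"]);M=r.as_matrix()
print(p,M.round(3).tolist(),s["width"],s["grasp_force"],s["wrist_force"])
# rotate TCP pose about hinge line (through y=-.038,z=.160, along fixture x) by -th about x (front up)
X=np.array([1,.02,0])/np.hypot(1,.02);h=np.array([.574,-.038,.160])
for deg in (4,8,12,16,20,24,28,31):
    q=R.from_rotvec(-X*np.radians(deg));pn=h+q.apply(p-h)
    print(deg,r.inv().apply(pn-p).round(4).tolist(),(r.inv()*q*r).as_rotvec().round(4).tolist(),pn.round(3))
E
```

```text
[ 0.57303282 -0.17353029  0.05619797] [[-1.0, -0.018, -0.009], [-0.02, 0.866, 0.5], [-0.002, 0.5, -0.866]] 0.010152694373809123 58.55820715427399 [-0.38988535  0.50413025  8.01733542]
4 [-0.0, -0.0011, -0.0119] [0.0698, 0.0001, -0.0001] [ 0.573 -0.18   0.066]
8 [-0.0, -0.0014, -0.0238] [0.1396, 0.0002, -0.0002] [ 0.573 -0.187  0.076]
12 [-0.0, -0.0009, -0.0357] [0.2094, 0.0002, -0.0003] [ 0.573 -0.192  0.087]
16 [-0.0001, 0.0005, -0.0475] [0.2793, 0.0003, -0.0003] [ 0.573 -0.197  0.098]
20 [-0.0001, 0.0026, -0.0592] [0.3491, 0.0004, -0.0004] [ 0.574 -0.201  0.109]
24 [-0.0001, 0.0056, -0.0707] [0.4189, 0.0005, -0.0005] [ 0.574 -0.204  0.12 ]
28 [-0.0001, 0.0094, -0.082] [0.4887, 0.0006, -0.0006] [ 0.574 -0.206  0.132]
31 [-0.0001, 0.0128, -0.0903] [0.5411, 0.0006, -0.0007] [ 0.574 -0.208  0.141]
```

Request:
step_arm(delta_pos=[[0,-0.0006,-0.006],[0,-0.0011,-0.012],[0,-0.0013,-0.018],[0,-0.0014,-0.024],[0,-0.0012,-0.03],[0,-0.0009,-0.0357],[0,-0.0002,-0.0416],[0,0.0005,-0.0475]], dr=[[0.035,0,0],[0.07,0,0],[0.105,0,0],[0.14,0,0],[0.175,0,0],[0.209,0,0],[0.244,0,0],[0.279,0,0]], claw=[5,5,5,5,5,5,5,5])

```text
time_s: 8.03
position: [0.5731, -0.1969, 0.097]
orientation: [0.033, -3.117, -0.377]
wrist_force: [0.5, 2.8, -1.9]
width: 0.01
grasp_force: 58.8
```

```bash
cat > g.py <<'E'
from h import *
s=manip.observe();p=np.array(s["position"]);r=R.from_rotvec(s["orientation"]);z=r.as_matrix()[:,2]
print(p.round(4),"tool tilt deg",np.degrees(np.arctan2(z[1],-z[2])),"F",np.round(s["wrist_force"],1),"T",np.round(s["wrist_torque"],2),s["width"],s["grasp_force"])
g=p-.017*z;dy,dz=g[1]+.038,g[2]-.160
print("bar",g,"theta from bar",30+np.degrees(np.arctan2(dz,-dy)+np.arctan2(.005,.169)),"radius",np.hypot(dy,dz))
X=np.array([1,.02,0])/np.hypot(1,.02);h=np.array([.574,-.038,.160])
for deg in (1,2,4,8,12,15):
    q=R.from_rotvec(-X*np.radians(deg));pn=h+q.apply(p-h)
    print(deg,r.inv().apply(pn-p).round(4).tolist(),(r.inv()*q*r).as_rotvec().round(4).tolist())
E
python3 g.py
```

```text
[ 0.5731 -0.1969  0.097 ] tool tilt deg 13.785685306441081 F [ 0.5  2.8 -1.9] T [ 0.35 -0.06 -0.28] 0.010049611458158247 58.76555800437927
bar [ 0.573207   -0.20094912  0.11353122] theta from bar 15.777897405819788 radius 0.16944545529545946
1 [-0.0, -0.0004, -0.003] [0.0175, 0.0, -0.0]
2 [-0.0, -0.0007, -0.0059] [0.0349, 0.0, -0.0]
4 [-0.0, -0.0012, -0.0119] [0.0698, 0.0001, -0.0]
8 [-0.0, -0.0016, -0.0238] [0.1396, 0.0001, -0.0001]
12 [-0.0, -0.0011, -0.0357] [0.2094, 0.0002, -0.0001]
15 [-0.0, -0.0003, -0.0446] [0.2618, 0.0002, -0.0002]
```

Forces are low. Continuing up another 14.5° and then settling.

Request:
step_arm(delta_pos=[[0,-0.0007,-0.006],[0,-0.0012,-0.012],[0,-0.0015,-0.018],[0,-0.0016,-0.024],[0,-0.0014,-0.03],[0,-0.0011,-0.0357],[0,-0.0008,-0.04],[0,-0.0004,-0.043]], dr=[[0.035,0,0],[0.07,0,0],[0.105,0,0],[0.14,0,0],[0.175,0,0],[0.209,0,0],[0.235,0,0],[0.252,0,0]], claw=[5,5,5,5,5,5,5,5])

```text
time_s: 8.7
position: [0.5732, -0.2076, 0.1387]
orientation: [-0.033, 3.14, -0.017]
wrist_force: [0.7, -0.7, -2.9]
width: 0.0101
grasp_force: 58.9
```

```bash
python3 g.py; python3 - <<'E'
from h import *
a=[]
for n,(x,y) in(("scene",(270,235)),("side",(350,225))):
    d=manip.get_image(n);im=np.ascontiguousarray(d["img"][:,:,::-1]);cv2.imwrite(f"pics/{n}4.png",im)
    a.append(cv2.resize(im[y:y+75,x:x+55],None,fx=7,fy=7,interpolation=cv2.INTER_CUBIC))
cv2.imwrite("pics/c4.png",np.hstack(a))
E
```

```text
[ 0.5732 -0.2076  0.1387] tool tilt deg -0.6315526491617028 F [ 0.7 -0.7 -2.9] T [ 0.25 -0.02 -0.15] 0.010069710539572872 58.89200270175934
bar [ 0.57321431 -0.20743329  0.15574452] theta from bar 30.255912366085486 radius 0.16948671679137597
1 [-0.0, -0.0004, -0.003] [0.0175, 0.0, -0.0]
2 [-0.0, -0.0007, -0.0059] [0.0349, 0.0, -0.0]
4 [-0.0, -0.0012, -0.0119] [0.0698, 0.0001, -0.0001]
8 [-0.0, -0.0016, -0.0238] [0.1396, 0.0002, -0.0002]
12 [-0.0, -0.0011, -0.0357] [0.2094, 0.0002, -0.0002]
15 [-0.0, -0.0002, -0.0446] [0.2618, 0.0003, -0.0003]
```

View pics/c4.png

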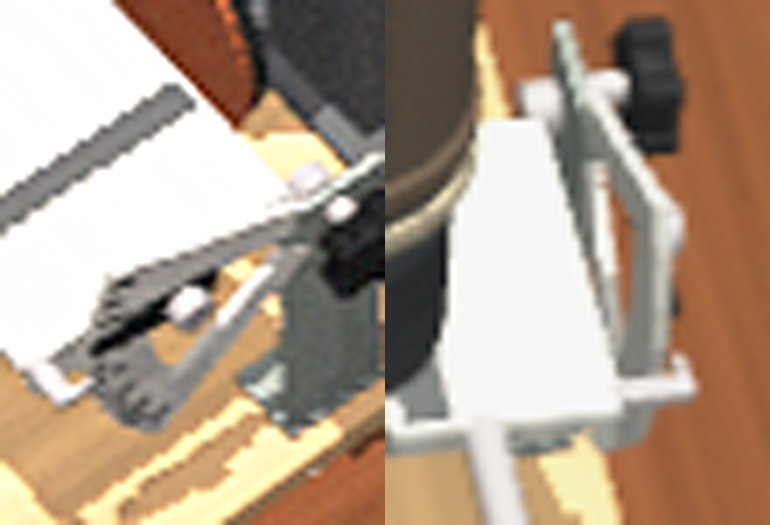

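In the scene half, the pointer tip is at about (95,378) and the finger tip at (92,350), so the table is still slightly low. I'll compute the angle from both tips.

```bash
python3 - <<'E'
from h import *
S=manip.get_image("scene");D=manip.get_image("side")
f=lambda u,v,n:(270+(u+.5)/7-.5,235+(v+.5)/7-.5) if n=="s" else (350+(u-385+.5)/7-.5,225+(v+.5)/7-.5)
print("ptr tip",tri(ray(S,f(95,378,"s")),ray(D,f(680,360,"d"))))
print("ptr elbow",tri(ray(S,f(65,403,"s")),ray(D,f(692,390,"d"))))
X=np.array([1,.02,0])/np.hypot(1,.02);Y=np.array([-X[1],X[0],0]);h=np.array([.574,-.038,.160])
for xo in(.105,.11,.115,.12,.125):
  for n,uv in(("ptr",f(95,378,"s")),("elbow",f(65,403,"s")),("finger",f(92,350,"s")),("finger0",(278+75/14-.5,252+462/14-.5)),("nut-end",f(205,282,"s"))):
    o,v=ray(S,uv);t=(xo-(o-h)@X)/(v@X);p=o+t*v-h
    print(xo,n,"theta",round(30+np.degrees(np.arctan2(p[2],-(p@Y))),1),"r",round(np.hypot(p[2],p@Y),4))
E
```

```text
ptr tip (array([ 0.6938805 , -0.14730086,  0.15998344]), [np.float64(0.0013238461516132897), np.float64(0.0013238461516131813)])
ptr elbow (array([ 0.69490154, -0.16031628,  0.1607098 ]), [np.float64(0.00030846366622990765), np.float64(0.0003084636662301107)])
0.105 ptr theta 16.9 r 0.1058
0.105 elbow theta 17.2 r 0.1193
0.105 finger theta 27.2 r 0.1031
0.105 finger0 theta 27.2 r 0.1027
0.105 nut-end theta 16.9 r 0.0553
0.11 ptr theta 22.6 r 0.1071
0.11 elbow theta 22.3 r 0.1205
0.11 finger theta 32.8 r 0.1063
0.11 finger0 theta 32.7 r 0.1059
0.11 nut-end theta 27.6 r 0.0575
0.115 ptr theta 28.1 r 0.1095
0.115 elbow theta 27.3 r 0.1226
0.115 finger theta 37.9 r 0.1104
0.115 finger0 theta 37.9 r 0.11
0.115 nut-end theta 37.3 r 0.0615
0.12 ptr theta 33.4 r 0.1128
0.12 elbow theta 32.0 r 0.1256
0.12 finger theta 42.7 r 0.1153
0.12 finger0 theta 42.6 r 0.1149
0.12 nut-end theta 45.5 r 0.0671
0.125 ptr theta 38.3 r 0.117
0.125 elbow theta 36.5 r 0.1294
0.125 finger theta 47.0 r 0.121
0.125 finger0 theta 47.0 r 0.1206
0.125 nut-end theta 52.4 r 0.0738
```

Pointer and finger compared in the same plane put the finger about 9.5° higher than the table is now, at about 39.5°. Rising 9°.

Request:
step_arm(delta_pos=[[0,-0.0004,-0.003],[0,-0.0009,-0.009],[0,-0.0013,-0.015],[0,-0.0016,-0.021],[0,-0.0016,-0.025],[0,-0.0016,-0.027],[0,-0.0016,-0.027],[0,-0.0016,-0.027]], dr=[[0.0175,0,0],[0.052,0,0],[0.087,0,0],[0.122,0,0],[0.145,0,0],[0.157,0,0],[0.157,0,0],[0.157,0,0]], claw=[5,5,5,5,5,5,5,5])

```text
time_s: 9.57
position: [0.5732, -0.2089, 0.1648]
orientation: [-0.032, 3.129, -0.258]
wrist_force: [0.2, 1.1, -2.3]
width: 0.0095
grasp_force: 59.7
```

```bash
python3 g.py|head -2; python3 - <<'E'
from h import *
d=manip.get_image("scene");im=np.ascontiguousarray(d["img"][:,:,::-1]);cv2.imwrite("pics/scene5.png",im)
cv2.imwrite("pics/c5.png",cv2.resize(im[260:305,270:325],None,fx=13,fy=13,interpolation=cv2.INTER_CUBIC))
E
```

```text
[ 0.5732 -0.2089  0.1648] tool tilt deg -9.428074166339249 F [ 0.2  1.1 -2.3] T [ 0.57  0.02 -0.08] 0.009542061124166673 59.67468023300171
bar [ 0.57318528 -0.20613911  0.18156773] theta from bar 39.00424001179506 radius 0.16951674324284188
```

View pics/c5.png

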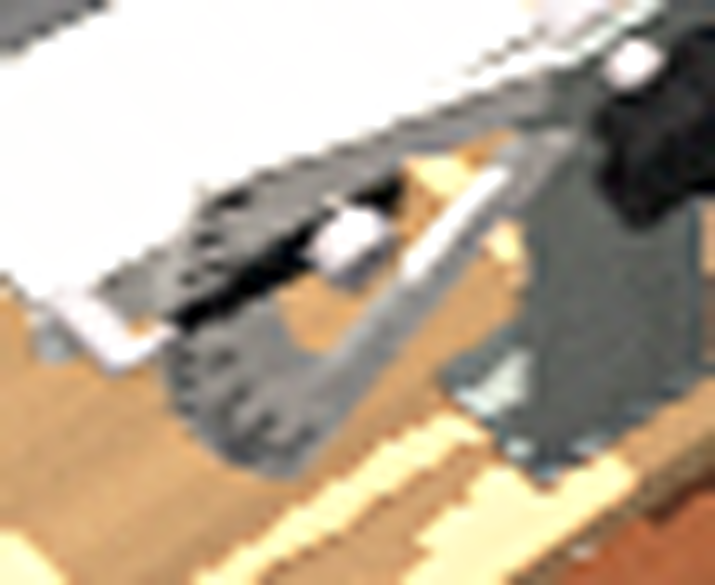

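The pointer tip (165,330) now meets the finger tip (172,322) and lies in line with it, within about 1°. Holding still for 0.7 s, then handing in.

Request:
step_arm(delta_pos=[[0,0,-0.001],[0,0,-0.001],[0,0,-0.001],[0,0,-0.001],[0,0,-0.001],[0,0,-0.001],[0,0,-0.001],[0,0,-0.001]], dr=[[0,0,0],[0,0,0],[0,0,0],[0,0,0],[0,0,0],[0,0,0],[0,0,0],[0,0,0]], claw=[5,5,5,5,5,5,5,5])

```text
time_s: 10.28
position: [0.5733, -0.2087, 0.1659]
orientation: [-0.032, 3.129, -0.259]
wrist_force: [0.3, 1.1, -3.0]
width: 0.0097
grasp_force: 59.7
```

```bash
python3 g.py|head -2; python3 -c "
from cell import manip
print(manip.close_job())"
```

```text
[ 0.5733 -0.2087  0.1659] tool tilt deg -9.451377622225012 F [ 0.3  1.1 -3. ] T [ 0.52  0.08 -0.26] 0.009713547378850324 59.66124951839447
bar [ 0.57321565 -0.20595832  0.18262415] theta from bar 39.36626754159888 radius 0.16947521995720433
the job is handed in; nothing more can be done
None
```

I squeezed the trigger fully and let it out, then swung the table up to about 39°, where its pointer is within about 1° of the index finger in the camera view; the gripper is holding it still by the pull bar and the job is handed in, with no verdict returned.

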